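# Stand the toppled insulator on the tester and run the test

### The arm

A 6-joint arm with a two-finger parallel gripper is mounted at the origin on the work surface. World frame = base frame: x ahead of the robot, y to its left, z up, the work surface at z = 0. Lengths are in mm, angles in rad, forces in N, time in s.
With the tool pointing down it reaches from about 350 to 875 mm from the base axis. Payload 4.2 kg.
Tool frame: the origin (TCP) lies on the front face of the gripper's body, between the roots of the fingers; the fingertips stand 70 mm ahead of it and the grasp point (between the pads) lies r.hold_point_z ahead of it (r.hold_point_z is the distance from the TCP to the grasp point, in mm); z points along the fingers, y is the line along which they close (so a half turn about z gives the same grasp; the last joint's range is limited). The gripper opens to 87 mm and grips with 3 to 60 N. Pads are 19 mm wide; open, the fingers measure 117 mm over their backs; the gripper's body (75 mm by 190 mm) begins 51 mm behind the grasp point.
Start: joints at [1.557, 0.385, 0.008, 0, -1.194, -0.259], TCP at [168.361, 601.875, 292.25] pointing down, gripper open.
Joint ranges: [-3.14, 3.14], [-1.21, 2.06], [-1.07, 1.41], [-3.16, 2.05], [-2.99, -0.16], [-3.1, 3.1]. Speed limits (rad/s): [2.79, 2.79, 3.14, 3.14, 3.14, 3.14].

### API

Orientations are given as a unit quaternion [w, x, y, z].
In Python, from station import r gives the robot as it stands.
- The arm moves only by the tool carry_out, never from a script. Its argument "series" is text: rows parted by semicolons, each of 7 numbers parted by spaces: the shift along the tool's x, y, z normalised to -1 to 1, where 1 is 0.1 m, then the turn, a rotation vector about the tool's x, y, z normalised to -1 to 1, where 1 is 180 degrees, then the opening, from -1 (shut) to 1 (fully open). A call has 1 to 20 rows; each row is the pose to reach, as a shift and turn from the pose commanded when the call began, along the tool's axes at that moment, turning the shorter way round; what a row does not reach only later rows make up. A row lasts 1/12 s, in which the tool goes at most 41.7 mm and 7.16 degrees, less where a joint would pass 70% of its speed; a pose out of reach is approached as far as the arm can. A call with a number of a shift or a turn outside -1 to 1 is refused whole. A call with a gripper value outside its range is refused whole. The fingers move at their own pace and stop on an object; "newtons" is the grip in N (left out, the last holds). Time passes only in rows, so rows that repeat a pose let the fingers close. It gives the time, the measured TCP pose, the force, the opening and the grip force at its end, in the units of the state.
- r.read_state(): the state, without advancing time (a new reading comes with each control period).
- r.get_image(name): name is "scene" or "top" or "wrist"; returns the picture (400x640x3 uint8, red, green, blue); there is no depth.
- r.camera_params(name): a dict with "fx", "fy", "cx", "cy" (pixels), "R" (3x3) and "t" (3): a world point X has camera coordinates R X + t. Camera axes: x right, y down, z forward; pixel columns grow to the right and rows downward; lengths in mm; the calibration is good to about 2 mm. A picture is of the moment at which its call begins: read the wrist's pose just before it. camera_params takes no time and is no camera call; for the wrist camera it gives the pose at the moment of the call.
- r.hand_in(): hands the job in; it is judged then, once.
The state is a dict: "t": time; "joints": joint angles; "dq": joint speeds; "joint_efforts": joint torques, N m; "tcp_pos": TCP position; "ee_rot": TCP orientation; "contact_force": force on the tool from outside, world axes, zero at the start; "moment": the same for the moment, N m; "grip_width": finger opening in mm; "grasp_force": force on a finger pad.
Only numpy, scipy, OpenCV 4.12 (cv2) and the standard library are available. Lean on these libraries where they do the work, as an engineer would, in place of code of your own. Each camera call takes 0.05 s, during which the arm holds its last target. There are 200 camera calls.

### The job

The white ceramic insulator has toppled over on the tray table: stand it upright, steel foot down, in the middle of the tester's copper plate, setting it down gently because it is brittle, and let go of it. Only once it stands there by itself, run the test by pressing the black button on the steel box fully in, holding it in for about a second, and then letting it come out again. Leave the insulator standing on the plate and do not disturb the other things on the table.

Things in the scene. Friction and masses are not known exactly. Their poses are not given: they have to be found in the camera images.
- insulator: White ceramic insulator, 140 mm long, 0.4 kg, lying on its side (axis 28 mm up), brass end roughly to the robot's left. Origin: centre of the foot's underside; z along its axis, foot to brass end. z 0-12 mm: steel foot, 56 mm square; then round core, diameter 42 mm, with sheds of diameter 56 mm at 26-36, 46-56, 66-76 mm; above, plain 42 mm neck to grip (brass from 124 mm).
- tester: Insulator tester, fixed: dark base sheet 130 (x) x 270 (y) x 4 mm; on it a flat copper contact plate 120 x 120 mm centred at y = -70 mm (top 8 mm above the table, no rim) and a steel box 120 x 120 mm, 80 mm high, centred at y = +70 mm, with the button on top. Origin: centre of the underside.
- plate_centre (a point): Centre of the top face of the copper contact plate; axes as the tester's, z up.
- test_button_top (a point): Centre of the top face of the black push button on top of the steel box, pressed straight down; button 36 mm in diameter in an aluminium collar. Moves with the button.
- test_button (a joint): Travel of the black button in m: 0 out, 0.006 fully in; a spring of 5 N at full travel brings it back.
- tin_car: Bystander: green tin racing car, 140 x 68 x 54 mm, on its wheels; origin under its centre, x to the nose.
- gear_a: Bystander: bronze spur gear lying flat, 90 mm in diameter, hub 24 mm high; origin under its centre.
- gear_b: Bystander: bronze spur gear lying flat, 72 mm in diameter, hub 28 mm high; origin under its centre.
- spool: Bystander: wooden spool standing on end, 60 mm in diameter, 75 mm high; origin under its centre.
- paint_tin: Bystander: red tin can, 68 mm in diameter, 85 mm high; origin under its centre.
- screwdriver: Bystander: screwdriver lying on the right of the table, along its own x.
Things that resemble listed ones, but are neither listed nor needed, are in the scene too. Several things have the shape of the insulator; the one meant has the colours described above.

How it is judged (in metres and radians):
On the way, in this order (a step that is already met when the one before it is completed fails the run):
1. the insulator stands upright by itself, let go, in the middle of the copper plate (angle between insulator's own z axis and vertical below 0.06 rad and horizontal distance between insulator and plate_centre below 0.025 m and z of insulator in the frame of plate_centre between -0.004 and 0.004 m and linear speed of insulator below 0.02 m/s and contact force between the fingers and insulator below 0.2 N), for 0.3 s.
2. the black button is held fully in while the insulator stands on the plate (value of joint test_button above 0.0045 m and angle between insulator's own z axis and vertical below 0.06 rad and horizontal distance between insulator and plate_centre below 0.025 m and z of insulator in the frame of plate_centre between -0.004 and 0.004 m), for 0.5 s.
At the end, for the whole second after the job is handed in: The insulator stands still and released on the copper plate, foot down, within 0.06 rad of upright, its axis within 25 mm of the plate's centre, and the button is out again (less than 1.5 mm in) (all of step 1 and value of joint test_button below 0.0015 m); the robot touches nothing.
It fails at once if the button is pressed while the insulator is not upright (value of joint test_button above 0.003 m and not (angle between insulator's own z axis and vertical below 0.2 rad)).
It fails at once if the insulator is dropped or let topple (moves at over 0.4 m/s with the fingers off it, a fall of 8 mm or more) (linear speed of insulator above 0.4 m/s and contact force between the fingers and insulator below 0.2 N).
It fails at once if the insulator is knocked hard against the tester (over 80 N) (contact force between insulator and tester above 80 N).
It fails at once if one of the other things on the table is shifted by more than 30 mm (distance of any of tin_car, gear_a, gear_b, spool, paint_tin, screwdriver from where it was at the start of the episode above 0.03 m).
It also fails if it takes over 61 s, if anything falls off the work surface, if the arm or the gripper's body presses on something with over 40 N, if the wrist force passes 120 N, or if a joint passes its speed limit or range.

## Working session

There is one attempt and no reset: what is moved stays moved. The work goes in short steps, Python scripts to look and compute and a tool call to move; the robot and the scene stay as the last step left them, time stands still between calls to the robot, and variables do not carry over. Pictures are saved under pics/ and viewed, at most 12 in all, crops included, and the job is handed in when it is done.

Besides the shell and the picture viewer there is one more tool, called after "Call:" by a JSON object that holds its "name" and its "arguments". carry_out: Moves the arm, as the interface text tells. Scaled input: -1 to 1 covers 0.1 m each way for a shift and 180 degrees each way for a turn. Its arguments: {"type":"object","properties":{"series":{"type":"string"},"newtons":{"type":"number"}},"required":["series"]}

```bash
mkdir -p pics; python3 - <<'E'
from station import r
import cv2,numpy as np
for n in("scene","top"):
    cv2.imwrite(f"pics/{n}0.png",r.get_image(n)[:,:,::-1])
    p=r.camera_params(n);print(n,{k:np.round(v,3).tolist() for k,v in p.items()})
print(r.hold_point_z,r.read_state())
E
```

```text
scene {'fx': 427.373, 'fy': 427.373, 'cx': 314.755, 'cy': 202.833, 'R': [[0.678, 0.735, -0.008], [0.626, -0.583, -0.518], [-0.385, 0.347, -0.855]], 't': [-362.992, -277.181, 1734.008]}
top {'fx': 490.73, 'fy': 490.73, 'cx': 320.065, 'cy': 199.5, 'R': [[-0.017, -1.0, -0.005], [-0.976, 0.018, -0.216], [0.216, 0.002, -0.976]], 't': [-13.392, 563.092, 1386.285]}
51.0 {'t': 0.1, 'joints': array([ 1.55662847e+00,  3.85492495e-01,  6.78342379e-03, -4.04826543e-04,
       -1.19402741e+00, -2.58565614e-01]), 'dq': array([ 1.40676874e-04, -1.28299603e-03,  4.04807295e-03,  1.41486338e-03,
        2.30308509e-04, -9.18341007e-05]), 'joint_efforts': array([ 7.28343621e-04, -3.91685557e+01,  1.87936538e+01,  4.23194647e+00,
        1.34576904e-02, -7.15167607e-05]), 'tcp_pos': array([168.24966812, 601.51701006, 291.27378874]), 'ee_rot': array([ 9.85778230e-04,  9.90705821e-01, -1.36018378e-01, -6.84926484e-05]), 'contact_force': array([ 0.33488593,  0.04114578, -0.86284906]), 'moment': array([-0.02782928,  0.02065763,  0.01719118]), 'grasp_force': 0.0, 'grip_width': 87.05267821767254}
```

View pics/top0.png

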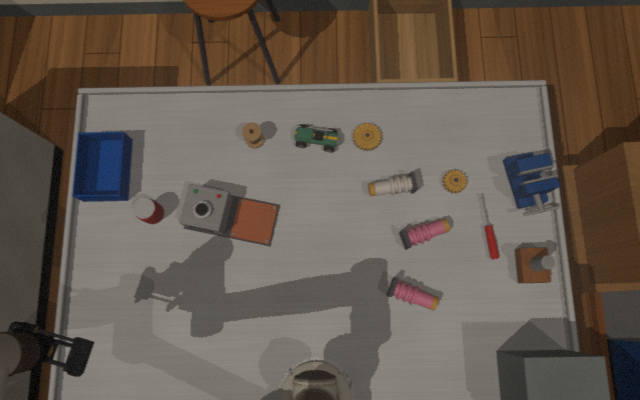

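View pics/scene0.png

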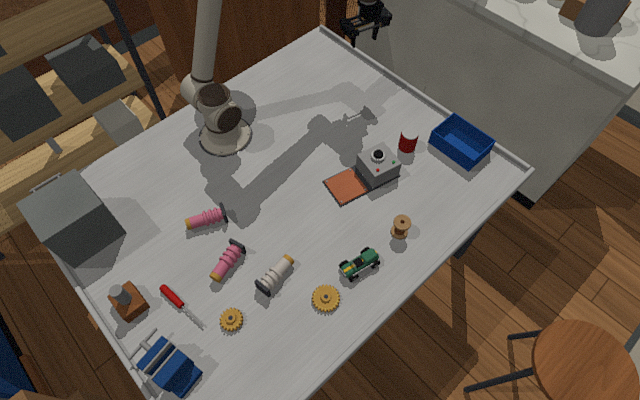

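The top view shows three insulator-shaped things: white at (392,186), pink at (427,233) and pink at (413,292). Only the white one has the listed colours: brass at left (372,188), dark foot at right (416,182). The plate is at (253,220), the button at (203,209) and the box at (208,208). I'll confirm with a crop and measure.

```bash
cat > h.py <<'E'
import numpy as np
from station import r
def ray(cam,uv,z):
    p=r.camera_params(cam) if isinstance(cam,str) else cam
    R=np.array(p["R"]);c=-R.T@np.array(p["t"])
    d=R.T@np.array([(uv[0]-p["cx"])/p["fx"],(uv[1]-p["cy"])/p["fy"],1])
    return c+d*(z-c[2])/d[2]
def proj(cam,X):
    p=r.camera_params(cam) if isinstance(cam,str) else cam
    q=np.array(p["R"])@X+p["t"];return np.array([p["fx"]*q[0]/q[2]+p["cx"],p["fy"]*q[1]/q[2]+p["cy"]])
E
python3 - <<'E'
from h import *
import cv2
for n,box in(("top",(178,150,448,250)),("scene",(240,130,420,310))):
    im=cv2.imread(f"pics/{n}0.png");hsv=cv2.cvtColor(im,cv2.COLOR_BGR2HSV)
    x0,y0,x1,y1=box;c=hsv[y0:y1,x0:x1]
    m=cv2.inRange(c,(3,110,60),(14,255,255))   # copper
    cs,_=cv2.findContours(m,cv2.RETR_EXTERNAL,cv2.CHAIN_APPROX_NONE);k=max(cs,key=cv2.contourArea)
    rect=cv2.boxPoints(cv2.minAreaRect(k))+[x0,y0]
    M=cv2.moments(k);ct=(M['m10']/M['m00']+x0,M['m01']/M['m00']+y0)
    print(n,"plate",cv2.contourArea(k),ray(n,ct,8).round(1));print([ray(n,q,8)[:2].round(1).tolist() for q in rect])
    b=cv2.inRange(c,(15,110,60),(28,255,255))
    N,l,st,ce=cv2.connectedComponentsWithStats(b)
    for i in range(1,N):
        if st[i,4]>15: print("brass",st[i],ce[i]+[x0,y0],ray(n,ce[i]+[x0,y0],28).round(1))
    dk=cv2.inRange(c,(0,0,0),(180,255,45));N,l,st,ce=cv2.connectedComponentsWithStats(dk)
    for i in range(1,N):
        if st[i,4]>15: print("dark",st[i],ce[i]+[x0,y0],ray(n,ce[i]+[x0,y0],28).round(1))
a=cv2.imread("pics/top0.png");s=cv2.imread("pics/scene0.png")
f=lambda i,x,y,w,h:cv2.resize(i[y:y+h,x:x+w],(400,300),interpolation=cv2.INTER_CUBIC)
cv2.imwrite("pics/crop.png",np.vstack([np.hstack([f(a,360,160,80,60),f(a,175,170,120,90)]),np.hstack([f(s,240,240,80,60),f(s,310,130,120,90)])]))
E
```

```text
top plate 1437.0 [511.3 178.8   8. ]
[[467.7, 251.1], [587.1, 227.4], [557.8, 107.8], [439.4, 133.4]]
brass [265  23   5  16  56] [445.60714286 180.53571429] [ 622.3 -406.    28. ]
brass [191  33   6  13  67] [371.52238806 188.91044776] [ 600.2 -179.7   28. ]
brass [264  69   6  13  43] [445.27906977 223.90697674] [ 488.9 -395.4   28. ]
dark [18 54 11 11 88] [201.43181818 208.68181818] [548.3 334.5  28. ]
scene plate 829.0 [514.1 175.9   8. ]
[[440.3, 131.8], [469.8, 270.6], [584.0, 221.7], [553.2, 89.0]]
brass [151  85  20  24 225] [400.72       225.88444444] [769.6 188.8  28. ]
brass [ 43 125  11  10  45] [288.64444444 258.55555556] [ 598.1 -175.7   28. ]
brass [103 135  12   8  35] [348.14285714 268.02857143] [756.3 -54.9  28. ]
brass [ 72 155  28  25 549] [325.48998179 297.71220401] [ 778.6 -178.2   28. ]
brass [175 161   5  11  21] [417.47619048 295.95238095] [971.8  38.5  28. ]
brass [169 171   6   7  17] [411.94117647 303.52941176] [976.   7.  28.]
dark [134  20   9   8  58] [378.         153.79310345] [502.  361.6  28. ]
dark [116  38  44  26 134] [371.28358209 181.53731343] [572.9 249.1  28. ]
dark [  1 116   5   8  25] [243.32 250.  ] [ 470.8 -266.9   28. ]
dark [121 118   8   6  17] [364.23529412 249.94117647] [747.1  30.5  28. ]
dark [113 128  11  10  60] [358.11666667 262.2       ] [764.1 -16.3  28. ]
dark [131 129   9  10  41] [374.95121951 263.31707317] [804.6  21.5  28. ]
dark [ 99 131   9   7  25] [342.88 263.2 ] [732.4 -55.6  28. ]
dark [109 144  10   8  37] [352.75675676 277.62162162] [789.9 -67.5  28. ]
dark [ 16 153  15  14  57] [263.54385965 290.50877193] [ 627.1 -306.6   28. ]
```

View pics/crop.png

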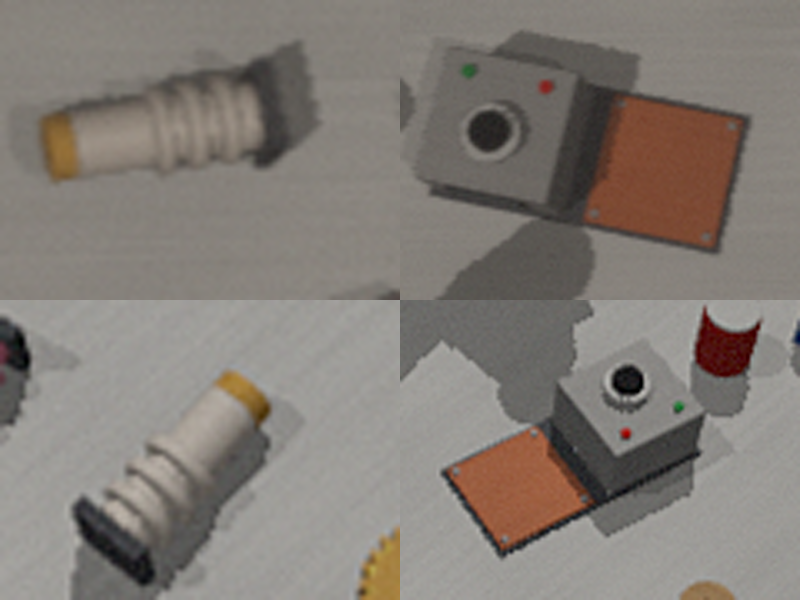

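The crop confirms it: the upright-white body with the brass end at left and dark square foot at right is the target. The plate centre is about (513,180), with tester yaw about -13.5°. The insulator axis yaw is about 98°, foot to brass. Next I travel towards it.

Call:
{"name": "carry_out", "arguments": {"series": "0.5 0.5 0 0 0 0.18 1;1 1 0 0 0 0.367 1;1 1 0 0 0 0.367 1;1 1 0 0 0 0.367 1;1 1 0 0 0 0.367 1;1 1 0 0 0 0.367 1;1 1 0 0 0 0.367 1;1 1 0 0 0 0.367 1;1 1 0 0 0 0.367 1;1 1 0 0 0 0.367 1;1 1 0 0 0 0.367 1"}}

```text
t: 1.02
tcp_pos: [237.6, 478.4, 291.8]
ee_rot: [0.0, 0.756, -0.654, 0.0]
contact_force: [-1.1, -0.7, 0.9]
grip_width: 86.9
grasp_force: 0.0
```

Call:
{"name": "carry_out", "arguments": {"series": "0.955 -0.316 0 0 0 0 1;0.955 -0.316 0 0 0 0 1;0.955 -0.316 0 0 0 0 1;0.955 -0.316 0 0 0 0 1"}}

```text
t: 1.35
tcp_pos: [283.5, 385.4, 292.1]
ee_rot: [0.001, 0.756, -0.655, 0.0]
contact_force: [-0.3, 0.7, 0.5]
grip_width: 86.8
grasp_force: 0.0
```

Call:
{"name": "carry_out", "arguments": {"series": "0.955 -0.316 0 0 0 0 1;0.955 -0.316 0 0 0 0 1;0.955 -0.316 0 0 0 0 1;0.955 -0.316 0 0 0 0 1"}}

```text
t: 1.68
tcp_pos: [328.4, 296.3, 292.2]
ee_rot: [0.0, 0.756, -0.655, 0.0]
contact_force: [0.1, 1.0, -0.6]
grip_width: 87.0
grasp_force: 0.0
```

Call:
{"name": "carry_out", "arguments": {"series": "0.955 -0.316 0 0 0 0 1;0.955 -0.316 0 0 0 0 1;0.955 -0.316 0 0 0 0 1;0.955 -0.316 0 0 0 0 1"}}

```text
t: 2.02
tcp_pos: [373.6, 207.4, 292.2]
ee_rot: [0.0, 0.756, -0.655, 0.0]
contact_force: [0.6, 1.1, -0.2]
grip_width: 87.1
grasp_force: 0.0
```

Call:
{"name": "carry_out", "arguments": {"series": "0.955 -0.316 0 0 0 0 1;0.955 -0.316 0 0 0 0 1;0.955 -0.316 0 0 0 0 1;0.955 -0.316 0 0 0 0 1"}}

```text
t: 2.35
tcp_pos: [419.1, 118.1, 292.1]
ee_rot: [0.0, 0.756, -0.655, 0.0]
contact_force: [0.7, -1.0, 0.6]
grip_width: 87.3
grasp_force: 0.0
```

Call:
{"name": "carry_out", "arguments": {"series": "0.955 -0.316 0 0 0 0 1;0.955 -0.316 0 0 0 0 1;0.955 -0.316 0 0 0 0 1;0.955 -0.316 0 0 0 0 1"}}

```text
t: 2.68
tcp_pos: [464.6, 28.5, 291.9]
ee_rot: [0.0, 0.756, -0.655, 0.0]
contact_force: [-0.6, -0.4, 0.4]
grip_width: 87.2
grasp_force: 0.0
```

Call:
{"name": "carry_out", "arguments": {"series": "0.955 -0.316 0 0 0 0 1;0.955 -0.316 0 0 0 0 1;0.955 -0.316 0 0 0 0 1;0.955 -0.316 0 0 0 0 1"}}

```text
t: 3.02
tcp_pos: [509.9, -61.3, 291.6]
ee_rot: [0.0, 0.756, -0.655, 0.0]
contact_force: [0.3, 0.4, -0.0]
grip_width: 87.2
grasp_force: 0.0
```

```bash
python3 - <<'E'
from h import *
import cv2
s=r.read_state();p=r.camera_params("wrist")
R=np.array(p["R"]);print(s["t"],s["tcp_pos"],s["ee_rot"],s["joints"].round(3))
print("cam",-R.T@p["t"],"fwd",R[2],"px",proj(p,np.array([597,-240,28.])))
cv2.imwrite("pics/w1.png",r.get_image("wrist")[:,:,::-1])
# button
tb=[("top",(203,209)),("scene",(378,155.5))]
for n,uv in tb: print(n,[ray(n,uv,z).round(1).tolist() for z in(84,90,96)])
E
```

```text
3.0167 [509.92872675 -61.3408206  291.63887033] [ 1.76051441e-04  7.55967715e-01 -6.54608875e-01  6.35798221e-05] [ 0.197  0.195 -0.262  0.    -1.113 -0.054]
cam [ 521.58116291 -140.24802582  384.67766122] fwd [-0.0427483   0.29043313 -0.95593994] px [247.85160485 -47.62905898]
top [[535.8, 316.0, 84.0], [534.5, 314.6, 90.0], [533.3, 313.1, 96.0]]
scene [[532.5, 319.1, 84.0], [535.1, 315.2, 90.0], [537.8, 311.3, 96.0]]
```

View pics/w1.png

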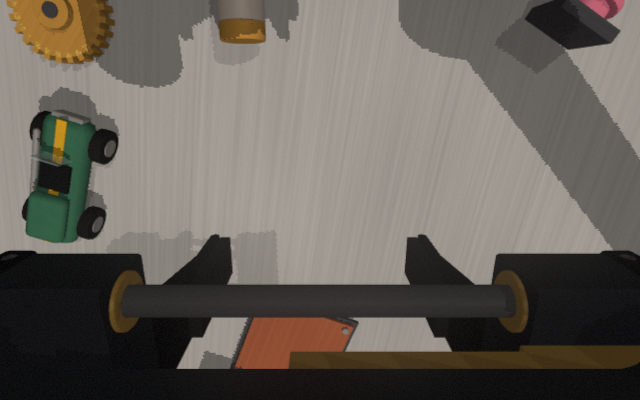

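The wrist view shows the insulator's brass end at (243,30), top edge, with the gear and car on the left and plate corner at the bottom. I move on so the whole insulator is in view.

Call:
{"name": "carry_out", "arguments": {"series": "0.75 -0.3 0 0 0 0 1;0.75 -0.3 0 0 0 0 1;0.75 -0.3 0 0 0 0 1;0.75 -0.3 0 0 0 0 1"}}

```text
t: 3.4
tcp_pos: [549.3, -129.9, 291.5]
ee_rot: [0.0, 0.756, -0.654, -0.001]
contact_force: [-0.4, -0.1, -0.4]
grip_width: 87.2
grasp_force: 0.0
```

Call:
{"name": "carry_out", "arguments": {"series": "0.75 -0.3 0 0 0 0 1;0.75 -0.3 0 0 0 0 1;0.75 -0.3 0 0 0 0 1;0.75 -0.3 0 0 0 0 1;0.75 -0.3 0 0 0 0 1"}}

```text
t: 3.82
tcp_pos: [588.9, -198.7, 292.1]
ee_rot: [0.0, 0.757, -0.653, -0.001]
contact_force: [0.0, -0.1, -0.0]
grip_width: 87.3
grasp_force: 0.0
```

```bash
python3 - <<'E'
from h import *
import cv2,pickle
s=r.read_state();p=r.camera_params("wrist");pickle.dump(p,open("w2.pkl","wb"))
im=r.get_image("wrist")[:,:,::-1].copy();cv2.imwrite("pics/w2.png",im)
print(s["tcp_pos"],s["ee_rot"])
hsv=cv2.cvtColor(im,cv2.COLOR_BGR2HSV)[:260]
b=cv2.inRange(hsv,(12,120,60),(28,255,255));N,l,st,ce=cv2.connectedComponentsWithStats(b)
for i in range(1,N):
    if st[i,4]>200: print("brass",st[i],ce[i],ray(p,ce[i],40).round(1))
E
```

```text
[ 588.92078186 -198.73154607  292.05888436] [ 7.99762334e-06  7.57055277e-01 -6.53350623e-01 -5.21155574e-04]
brass [  99  122   91   84 5523] [144.08491762 162.75774036] [ 758.5 -180.6   40. ]
brass [288 182  40  18 552] [307.74094203 190.89311594] [ 595.9 -175.6   40. ]
```

View pics/w2.png

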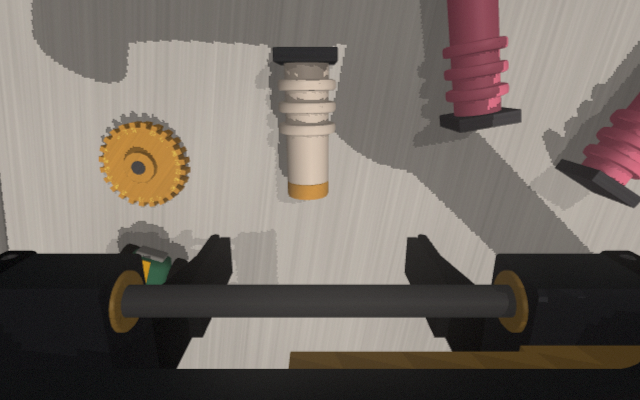

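The wrist view shows the white insulator: foot at (305,55), top edge row 47 from column 273 to 337, brass end at (308,190). It is nearly aligned with the tool. I compute its axis.

```bash
python3 - <<'E'
from h import *
import cv2,pickle
p=pickle.load(open("w2.pkl","rb"));im=cv2.imread("pics/w2.png")
hsv=cv2.cvtColor(im,cv2.COLOR_BGR2HSV)
d=cv2.inRange(hsv[30:75,260:350],(0,0,0),(180,255,60))
N,l,st,ce=cv2.connectedComponentsWithStats(d);i=1+np.argmax(st[1:,4]);print(st[i])
x,y,w,h=st[i][:4];x+=260;y+=30
F=(ray(p,(x,y),56)+ray(p,(x+w-1,y),56))/2;print("foot",F,np.linalg.norm(ray(p,(x,y),56)-ray(p,(x+w-1,y),56)))
for row in(150,160,170):
    g=im[row,270:345].astype(int).sum(1);e=np.abs(g[2:]-g[:-2]);print(row,[int(q)+271 for q in np.where(e>60)[0]])
B=ray(p,(308,199),45);N_=ray(p,(308.5,160),28);print("brass end",B,"neck",N_)
E
```

```text
[  13   17   64   18 1003]
foot [ 616.53348769 -306.57161594   56.        ] 53.702620081703394
150 [275, 276, 277, 278, 288, 328]
160 [274, 278, 279, 328]
170 [281, 282, 289, 328]
brass end [ 594.56395011 -168.75704496   45.        ] neck [ 599.47904532 -204.43416243   28.        ]
```

Call:
{"name": "carry_out", "arguments": {"series": "-0.2 0 0 0 0.05 0 1;-0.94 -0.09 0.9 0 0.25 -0.003 1;-0.94 -0.09 0.9 0 0.25 -0.003 1;-0.94 -0.09 0.9 0 0.25 -0.003 1;-0.94 -0.09 0.9 0 0.25 -0.003 1;-0.94 -0.09 0.9 0 0.25 -0.003 1;-0.94 -0.09 0.9 0 0.25 -0.003 1;-0.94 -0.09 0.9 0 0.25 -0.003 1;-0.94 -0.09 0.9 0 0.25 -0.003 1;-0.94 -0.09 0.9 0 0.25 -0.003 1"}}

```text
t: 4.7
tcp_pos: [584.7, -105.8, 203.3]
ee_rot: [0.249, 0.702, -0.601, 0.289]
contact_force: [0.6, 0.2, 0.2]
grip_width: 86.7
grasp_force: 0.0
```

```bash
cat >> h.py <<'E'
from scipy.spatial.transform import Rotation as Ro
def cur():
    s=r.read_state();q=s["ee_rot"];return s["tcp_pos"],Ro.from_quat(q[[1,2,3,0]])
def Rxyz(z,y):
    z=np.array(z,float);z/=np.linalg.norm(z);y=np.array(y,float);y-=z*(y@z);y/=np.linalg.norm(y)
    return Ro.from_matrix(np.c_[np.cross(y,z),y,z])
def to(P,R):
    p,q=cur();print("shift",(q.inv().apply(P-p)/100).round(3),"turn",((q.inv()*R).as_rotvec()/np.pi).round(3))
E
python3 - <<'E'
from h import *
a=np.array([-.157,.988,0]);G=np.array([600,-202.8,28])
z=(-a+[0,0,-1])/2**.5;R=Rxyz(z,[-.988,-.157,0])
print(cur()[0],r.read_state()["joints"].round(3));to(G-141*z,R);to(G-51*z,R)
E
```

```text
[ 584.72104542 -105.76716707  203.29711714] [ 0.246  0.425 -0.647  1.056 -0.938 -0.938]
shift [-0.544  0.001  0.525] turn [ 0.001  0.001 -0.001]
shift [-0.541 -0.003  1.426] turn [ 0.001  0.001 -0.001]
```

Call:
{"name": "carry_out", "arguments": {"series": "-0.54 0 0.53 0 0 0 1;-0.54 0 0.53 0 0 0 1;-0.54 0 0.53 0 0 0 1;-0.54 0 0.53 0 0 0 1"}}

```text
t: 5.03
tcp_pos: [584.1, -106.8, 126.9]
ee_rot: [0.251, 0.701, -0.601, 0.289]
contact_force: [0.7, -0.1, -0.2]
grip_width: 86.9
grasp_force: 0.0
```

Call:
{"name": "carry_out", "arguments": {"series": "0 0 0.2 0 0 0 1;0 0 0.4 0 0 0 1;0 0 0.6 0 0 0 1;0 0 0.75 0 0 0 1;0 0 0.85 0 0 0 1;0 0 0.9 0 0 0 1;0 0 0.9 0 0 0 1"}}

```text
t: 5.62
tcp_pos: [594.8, -169.9, 65.0]
ee_rot: [0.25, 0.701, -0.602, 0.291]
contact_force: [-0.8, -1.2, 0.2]
grip_width: 87.0
grasp_force: 0.0
```

```bash
python3 - <<'E'
from h import *
import cv2
a=np.array([-.157,.988,0]);G=np.array([600,-202.8,28])
z=(-a+[0,0,-1])/2**.5;R=Rxyz(z,[-.988,-.157,0])
print(cur()[0]);to(G-51*z,R)
w=r.get_image("wrist")[:,:,::-1];s=cv2.resize(r.get_image("scene")[200:325,180:380,::-1],(640,400),interpolation=cv2.INTER_CUBIC)
cv2.imwrite("pics/g1.png",cv2.resize(np.vstack([w,s]),(480,600)))
E
```

```text
[ 594.8369053  -169.85986471   64.97283624]
shift [-0.026  0.001 -0.013] turn [ 0.001 -0.    -0.001]
```

View pics/g1.png

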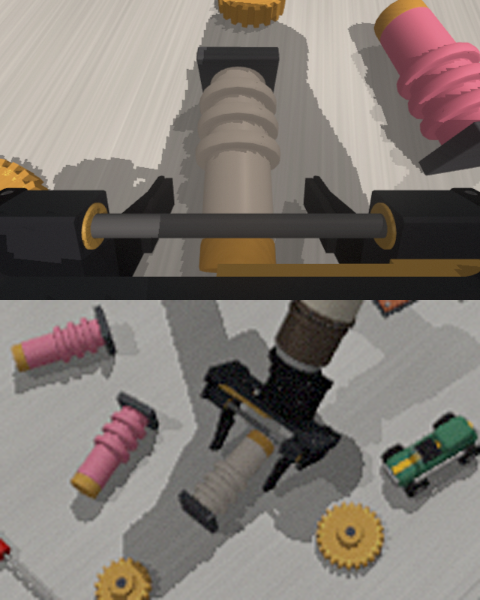

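The fingers straddle the plain neck, centred, with the brass end clear of the body. I close and lift.

Call:
{"name": "carry_out", "arguments": {"series": "0 0 0 0 0 0 -0.2;0 0 0 0 0 0 -0.5;0 0 0 0 0 0 -1;0 0 0 0 0 0 -1;0 0 0 0 0 0 -1;0 0 0 0 0 0 -1;0 0 0 0 0 0 -1;0 0 0 0 0 0 -1;0 0 0 0 0 0 -1;0 0 0 0 0 0 -1", "newtons": 50}}

```text
t: 6.55
tcp_pos: [594.1, -168.4, 63.0]
ee_rot: [0.25, 0.702, -0.601, 0.29]
contact_force: [0.7, 1.1, -0.1]
grip_width: 41.1
grasp_force: 50.0
```

Call:
{"name": "carry_out", "arguments": {"series": "0.05 0 -0.05 0 0 0 -1;0.12 0 -0.12 0 0 0 -1;0.25 0 -0.25 0 0 0 -1;0.4 0 -0.4 0 0 0 -1;0.55 0 -0.55 0 0 0 -1;0.7 0 -0.7 0 0 0 -1;0.85 0 -0.85 0 0 0 -1;1 0 -1 0 0 0 -1;1 0 -1 0 0 0 -1;1 0 -1 0 0 0 -1"}}

```text
t: 7.38
tcp_pos: [593.7, -168.2, 204.0]
ee_rot: [0.249, 0.702, -0.601, 0.289]
contact_force: [-0.6, -0.5, -5.0]
grip_width: 40.9
grasp_force: 50.0
```

```bash
python3 - <<'E'
from h import *
print(cur()[0],r.read_state()["joints"].round(3),r.read_state()["grip_width"])
for yaw in(20,35,50,70):
    d=np.array([np.cos(np.radians(yaw)),np.sin(np.radians(yaw)),0]);z=(d-[0,0,1])/2**.5
    R=Rxyz(z,[-d[1],d[0],0]);print(yaw);to(np.array([513,180,113+130])-51*z,R)
E
```

```text
[ 593.67948969 -168.15529082  203.96231376] [ 0.108  0.431 -0.646  1.158 -0.878 -0.905] 40.92129498608893
20
shift [-1.948  0.62  -2.996] turn [ 0.001 -0.412  0.479]
35
shift [-1.884  0.59  -2.933] turn [ 0.001 -0.443  0.39 ]
50
shift [-1.829  0.538 -2.878] turn [ 0.001 -0.466  0.299]
70
shift [-1.773  0.44  -2.823] turn [ 0.001 -0.488  0.177]
```

Call:
{"name": "carry_out", "arguments": {"series": "0.06 0 -0.06 0 -0.02 0 -1;0.13 0 -0.13 0 -0.045 0 -1;0.2 0 -0.2 0 -0.07 0 -1;0.27 0 -0.27 0 -0.1 0 -1;0.34 0 -0.34 0 -0.13 0 -1;0.42 0 -0.42 0 -0.16 0 -1;0.5 0 -0.5 0 -0.19 0 -1;0.58 0 -0.58 0 -0.22 0 -1;0.64 0 -0.64 0 -0.24 0 -1;0.68 0 -0.68 0 -0.25 0 -1;0.68 0 -0.68 0 -0.25 0 -1"}}

```text
t: 8.3
tcp_pos: [594.1, -169.9, 299.3]
ee_rot: [0.002, 0.758, -0.652, -0.003]
contact_force: [0.5, 0.7, -4.6]
grip_width: 40.9
grasp_force: 50.0
```

Call:
{"name": "carry_out", "arguments": {"series": "-0.1 0.02 0 0 0 0 -1;-0.25 0.04 0 0 0 0 -1;-0.45 0.07 0 0 0 0 -1;-0.65 0.1 0 0 0 0 -1;-0.8 0.13 0 0 0 0 -1"}}

```text
t: 8.72
tcp_pos: [567.4, -89.0, 298.6]
ee_rot: [0.003, 0.76, -0.65, -0.003]
contact_force: [0.1, 0.1, -4.1]
grip_width: 41.0
grasp_force: 50.0
```

Call:
{"name": "carry_out", "arguments": {"series": "-0.2 0.03 0 0 0 0 -1;-0.4 0.06 0 0 0 0 -1;-0.6 0.1 0 0 0 0 -1;-0.8 0.13 0 0 0 0 -1"}}

```text
t: 9.05
tcp_pos: [542.0, -12.5, 299.0]
ee_rot: [0.003, 0.76, -0.65, -0.002]
contact_force: [0.3, -0.3, -4.3]
grip_width: 40.8
grasp_force: 50.0
```

Call:
{"name": "carry_out", "arguments": {"series": "-0.2 0.03 0 0 0 0 -1;-0.4 0.06 0 0 0 0 -1;-0.6 0.1 0 0 0 0 -1;-0.8 0.13 0 0 0 0 -1"}}

```text
t: 9.38
tcp_pos: [516.8, 64.3, 299.1]
ee_rot: [0.003, 0.76, -0.65, -0.002]
contact_force: [0.0, -0.1, -5.2]
grip_width: 40.9
grasp_force: 50.0
```

Call:
{"name": "carry_out", "arguments": {"series": "-0.1 0.02 0 0 0 0.03 -1;-0.2 0.03 0 0 0 0.06 -1;-0.3 0.05 0 0 0 0.09 -1;-0.4 0.06 0 0 0 0.12 -1;-0.5 0.08 0 0 0 0.155 -1;-0.6 0.1 0 0 0 0.19 -1;-0.7 0.11 0 0 0 0.22 -1;-0.8 0.13 0 0 0 0.255 -1;-0.8 0.13 0 0 0 0.285 -1;-0.8 0.13 0 0 0 0.315 -1;-0.8 0.13 0 0 0 0.34 -1;-0.8 0.13 0 0 0 0.356 -1;-0.8 0.13 0 0 0 0.356 -1"}}

```text
t: 10.47
tcp_pos: [492.4, 140.2, 299.4]
ee_rot: [-0.003, -0.299, 0.954, -0.0]
contact_force: [-0.5, -0.7, -4.6]
grip_width: 40.8
grasp_force: 50.0
```

```bash
python3 - <<'E'
from h import *
print(cur()[0],r.read_state()["joints"].round(3),r.read_state()["grip_width"])
yaw=35
d=np.array([np.cos(np.radians(yaw)),np.sin(np.radians(yaw)),0]);z=(d-[0,0,1])/2**.5
R=Rxyz(z,[-d[1],d[0],0]);to(np.array([513,180,113+80])-51*z,R)
E
```

```text
[492.39115458 140.24355816 299.41419164] [ 5.940e-01  1.890e-01 -2.490e-01 -1.000e-03 -1.138e+00 -1.558e+00] 40.77148754756458
shift [-0.04   0.207  0.704] turn [-0.    -0.252 -0.001]
```

Call:
{"name": "carry_out", "arguments": {"series": "0 0.02 0.06 0 -0.02 0 -1;-0.01 0.04 0.13 0 -0.045 0 -1;-0.01 0.06 0.2 0 -0.07 0 -1;-0.02 0.08 0.27 0 -0.1 0 -1;-0.02 0.1 0.34 0 -0.13 0 -1;-0.03 0.12 0.42 0 -0.16 0 -1;-0.03 0.15 0.5 0 -0.19 0 -1;-0.04 0.18 0.58 0 -0.22 0 -1;-0.04 0.2 0.66 0 -0.24 0 -1;-0.04 0.207 0.704 0 -0.252 -0.001 -1;-0.04 0.207 0.704 0 -0.252 -0.001 -1;-0.04 0.207 0.704 0 -0.252 -0.001 -1"}}

```text
t: 11.47
tcp_pos: [488.4, 149.3, 225.8]
ee_rot: [0.363, -0.28, 0.88, 0.126]
contact_force: [-0.2, -2.0, -4.0]
grip_width: 41.0
grasp_force: 50.0
```

```bash
python3 - <<'E'
from h import *
import cv2
print(cur()[0],r.read_state()["joints"].round(3))
yaw=35
d=np.array([np.cos(np.radians(yaw)),np.sin(np.radians(yaw)),0]);z=(d-[0,0,1])/2**.5
R=Rxyz(z,[-d[1],d[0],0]);to(np.array([513,180,113+80])-51*z,R)
t=r.get_image("top")[130:280,150:310,::-1];s=r.get_image("scene")[60:210,290:450,::-1]
cv2.imwrite("pics/topB.png",r.get_image("top")[:,:,::-1]);w=r.get_image("wrist")[:,:,::-1];cv2.imwrite("pics/wB.png",w)
f=lambda i:cv2.resize(i,(400,300),interpolation=cv2.INTER_CUBIC)
cv2.imwrite("pics/p1.png",np.vstack([np.hstack([f(t),f(s)]),np.hstack([f(w),f(w)*0])]))
E
```

```text
[488.37552102 149.30625866 225.77413275] [ 0.509  0.096 -0.557 -0.622 -0.163 -0.887]
shift [-0.035  0.111 -0.009] turn [ 0.007  0.001 -0.001]
```

View pics/p1.png

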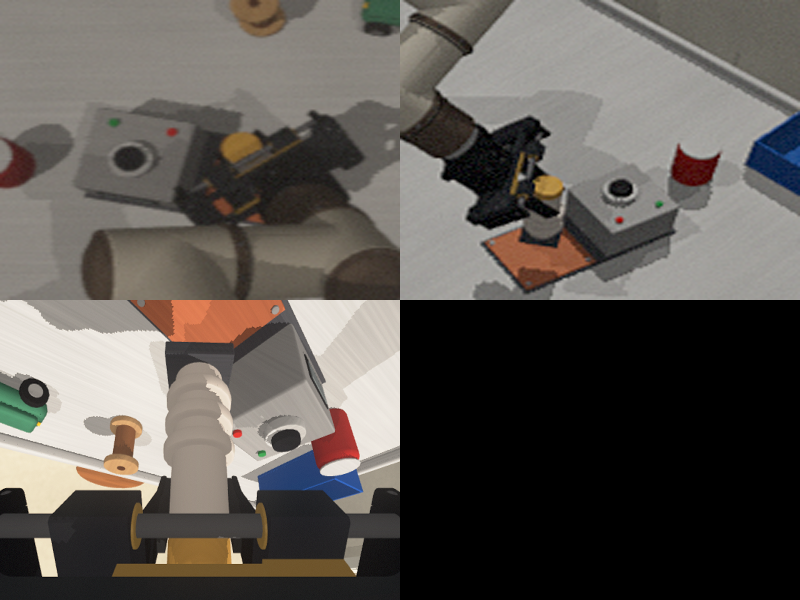

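The insulator is held upright above the plate, but j5 sits at its limit (-0.16). I yaw the approach to 70° about the insulator's axis, which frees the wrist.

```bash
cat >> h.py <<'E'
def place(yaw,h,P=(513,180)):
    d=np.array([np.cos(np.radians(yaw)),np.sin(np.radians(yaw)),0]);z=(d-[0,0,1])/2**.5
    to(np.array([P[0],P[1],113+h])-51*z,Rxyz(z,[-d[1],d[0],0]))
E
python3 - <<'E'
from h import *
for y in(45,55,65,75):place(y,85)
E
```

```text
shift [-0.052  0.059 -0.035] turn [-0.033  0.002 -0.039]
shift [-0.063 -0.002 -0.025] turn [-0.072  0.002 -0.078]
shift [-0.082 -0.059 -0.007] turn [-0.112  0.003 -0.117]
shift [-0.107 -0.111  0.018] turn [-0.151  0.003 -0.156]
```

Call:
{"name": "carry_out", "arguments": {"series": "-0.05 0.04 -0.03 -0.015 0 -0.016 -1;-0.052 0.02 -0.03 -0.033 0.001 -0.035 -1;-0.056 0.01 -0.03 -0.052 0.002 -0.055 -1;-0.063 0 -0.025 -0.072 0.002 -0.076 -1;-0.07 -0.03 -0.016 -0.092 0.002 -0.097 -1;-0.082 -0.059 -0.007 -0.112 0.003 -0.117 -1;-0.095 -0.085 0.005 -0.132 0.003 -0.137 -1;-0.107 -0.111 0.018 -0.151 0.003 -0.156 -1;-0.107 -0.111 0.018 -0.151 0.003 -0.156 -1;-0.107 -0.111 0.018 -0.151 0.003 -0.156 -1;-0.107 -0.111 0.018 -0.151 0.003 -0.156 -1"}}

```text
t: 12.58
tcp_pos: [503.6, 145.2, 233.9]
ee_rot: [0.305, -0.561, 0.734, 0.233]
contact_force: [0.4, -0.5, -4.3]
grip_width: 41.1
grasp_force: 50.0
```

```bash
python3 - <<'E'
from h import *
import cv2
print(cur()[0],r.read_state()["joints"].round(3));place(75,85);place(75,30)
t=r.get_image("top")[150:270,160:320,::-1];s=r.get_image("scene")[100:220,300:460,::-1]
f=lambda i:cv2.resize(i,(400,300),interpolation=cv2.INTER_CUBIC)
p=r.camera_params("wrist");w=r.get_image("wrist")[:,:,::-1].copy()
print("button px",proj(p,np.array([535,315,90.])),"plate px",proj(p,np.array([513,180,8.])))
cv2.imwrite("pics/wC.png",w)
cv2.imwrite("pics/p2.png",np.vstack([np.hstack([f(t),f(s)]),np.hstack([f(w[:,:480]),f(w[:,160:])])]))
E
```

```text
[503.55144753 145.20506095 233.8723421 ] [ 0.176  0.241 -0.241 -0.922 -0.933  0.075]
shift [-0.001 -0.001 -0.001] turn [-0.001  0.    -0.001]
shift [ 0.388 -0.001  0.387] turn [-0.001  0.    -0.001]
button px [332.91522302 197.0031409 ] plate px [317.36557696   1.80044029]
```

View pics/p2.png

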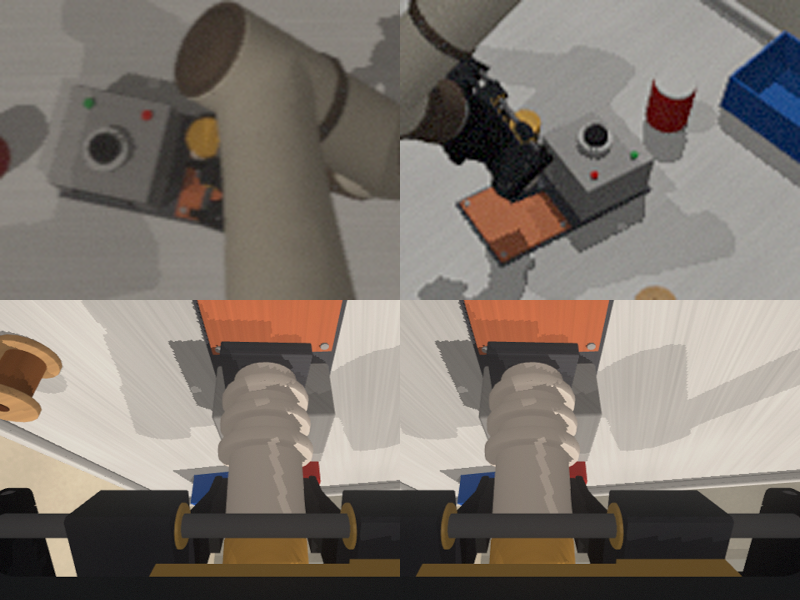

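```bash
python3 - <<'E'
from h import *
import cv2
p=r.camera_params("wrist");P,q=cur()
w=cv2.imread("pics/wC.png");print("gray col 319:",w[40:110:2,319].sum(1)//3);print("row 66:",w[66,240:400:3].sum(1)//3)
for s in(100,103,105,107):
  for th in(-4,-2,0,2,4):
    T=Ro.from_euler('y',th,degrees=True)
    a=T.apply(np.array([-1,0,-1])/2**.5);n=T.apply(np.array([1,0,-1])/2**.5);g=np.array([0,0,51.])
    f=lambda v:proj(p,P+q.apply(v))
    print(s,th,"bottom edge",f(g-s*a+28*n)[1].round(1),"foot-top edge",f(g-(s-12)*a+28*n)[1].round(1), f(g-s*a+28*n+[0,28,0])[0].round(1),f(g-s*a+28*n-[0,28,0])[0].round(1))
E
```

```text
gray col 319: [115 115 115 114 114 114 115 114  73  50  51  54  52  50  52  55  63  54
  52  52  53  75 142 141 126 125 126 126 126 133 140 143 145 147 150]
row 66: [108 109 107  70  41  63  80  83  71  47  44  45  50  49  51  51  49  50
  52  53  51  49  52  52  54  51  51  49  50  51  52  53  53  53  53  53
  52  53  53  54  53  54  53  54  56 129 129 124 129 134 142 129 130  87]
100 -4 bottom edge 71.3 foot-top edge 86.9 370.5 264.6
100 -2 bottom edge 67.1 foot-top edge 83.5 371.5 263.6
100 0 bottom edge 63.0 foot-top edge 80.3 372.5 262.5
100 2 bottom edge 58.9 foot-top edge 77.1 373.6 261.4
100 4 bottom edge 55.0 foot-top edge 74.0 374.7 260.3
103 -4 bottom edge 67.5 foot-top edge 82.9 370.1 265.0
103 -2 bottom edge 63.2 foot-top edge 79.3 371.1 264.0
103 0 bottom edge 58.8 foot-top edge 75.8 372.1 263.0
103 2 bottom edge 54.6 foot-top edge 72.4 373.2 261.9
103 4 bottom edge 50.4 foot-top edge 69.1 374.4 260.7
105 -4 bottom edge 65.1 foot-top edge 80.3 369.8 265.3
105 -2 bottom edge 60.6 foot-top edge 76.6 370.8 264.3
105 0 bottom edge 56.1 foot-top edge 72.9 371.8 263.2
105 2 bottom edge 51.7 foot-top edge 69.4 372.9 262.1
105 4 bottom edge 47.3 foot-top edge 65.9 374.1 260.9
107 -4 bottom edge 62.6 foot-top edge 77.7 369.5 265.6
107 -2 bottom edge 58.0 foot-top edge 73.8 370.5 264.6
107 0 bottom edge 53.4 foot-top edge 70.1 371.6 263.5
107 2 bottom edge 48.8 foot-top edge 66.4 372.7 262.4
107 4 bottom edge 44.3 foot-top edge 62.8 373.8 261.2
```

Pitch in hand matches the expected geometry (foot edge at row 56). I descend: quick at first, then slow.

Call:
{"name": "carry_out", "arguments": {"series": "0.08 0 0.08 0 0 0 -1;0.17 0 0.17 0 0 0 -1;0.26 0 0.26 0 0 0 -1;0.35 0 0.35 0 0 0 -1;0.43 0 0.43 0 0 0 -1;0.49 0 0.49 0 0 0 -1;0.53 0 0.53 0 0 0 -1;0.55 0 0.55 0 0 0 -1;0.55 0 0.55 0 0 0 -1;0.55 0 0.55 0 0 0 -1"}}

```text
t: 13.57
tcp_pos: [504.6, 145.5, 156.9]
ee_rot: [0.306, -0.561, 0.733, 0.233]
contact_force: [-0.4, 0.0, -4.6]
grip_width: 40.7
grasp_force: 50.0
```

Call:
{"name": "carry_out", "arguments": {"series": "0.005 0 0.005 0 0 0 -1;0.01 0 0.01 0 0 0 -1;0.015 0 0.015 0 0 0 -1;0.02 0 0.02 0 0 0 -1;0.02 0 0.02 0 0 0 -1;0.02 0 0.02 0 0 0 -1"}}

```text
t: 14.07
tcp_pos: [504.4, 145.5, 153.7]
ee_rot: [0.305, -0.561, 0.733, 0.233]
contact_force: [0.4, 1.1, -4.2]
grip_width: 40.5
grasp_force: 50.0
```

```bash
python3 - <<'E'
from h import *
place(75,0);print(r.read_state()["contact_force"],r.read_state()["moment"])
E
```

```text
shift [0.036 0.006 0.029] turn [-0.001  0.001 -0.001]
[ 0.41622596  1.06010897 -4.1658154 ] [-2.33406152  0.55662454  0.0171726 ]
```

Call:
{"name": "carry_out", "arguments": {"series": "0.005 0 0.005 0 0 0 -1;0.01 0 0.01 0 0 0 -1;0.015 0 0.015 0 0 0 -1;0.02 0 0.02 0 0 0 -1;0.02 0 0.02 0 0 0 -1"}}

```text
t: 14.48
tcp_pos: [504.3, 145.5, 150.6]
ee_rot: [0.305, -0.561, 0.733, 0.233]
contact_force: [-0.3, 0.5, -5.3]
grip_width: 41.1
grasp_force: 50.0
```

Call:
{"name": "carry_out", "arguments": {"series": "0.004 0 0.004 0 0 0 -1;0.007 0 0.007 0 0 0 -1;0.007 0 0.007 0 0 0 -1;0.007 0 0.007 0 0 0 -1"}}

```text
t: 14.82
tcp_pos: [504.4, 145.6, 150.0]
ee_rot: [0.305, -0.561, 0.733, 0.233]
contact_force: [0.3, -1.1, -3.3]
grip_width: 40.9
grasp_force: 50.0
```

Call:
{"name": "carry_out", "arguments": {"series": "0.004 0 0.004 0 0 0 -1;0.007 0 0.007 0 0 0 -1;0.007 0 0.007 0 0 0 -1;0.007 0 0.007 0 0 0 -1"}}

```text
t: 15.15
tcp_pos: [504.6, 145.7, 149.8]
ee_rot: [0.306, -0.561, 0.733, 0.233]
contact_force: [-1.0, -3.0, 4.6]
grip_width: 40.6
grasp_force: 50.0
```

Contact has been made, at about 9 N on the foot. I seat it slightly more, then loosen gradually.

Call:
{"name": "carry_out", "arguments": {"series": "0.003 0 0.003 0 0 0 -1;0.006 0 0.006 0 0 0 -1;0.006 0 0.006 0 0 0 -1"}}

```text
t: 15.4
tcp_pos: [504.8, 145.9, 149.8]
ee_rot: [0.307, -0.561, 0.733, 0.234]
contact_force: [-2.8, -3.3, 9.4]
grip_width: 41.0
grasp_force: 50.0
```

Call:
{"name": "carry_out", "arguments": {"series": "0.006 0 0.006 0 0 0 -1;0.006 0 0.006 0 0 0 -1;0.006 0 0.006 0 0 0 -1;0.006 0 0.006 0 0 0 -1", "newtons": 6}}

```text
t: 15.73
tcp_pos: [505.0, 145.9, 148.8]
ee_rot: [0.307, -0.561, 0.733, 0.233]
contact_force: [-1.5, -3.0, 8.0]
grip_width: 41.8
grasp_force: 6.0
```

```bash
python3 - <<'E'
from h import *
import cv2
s=r.read_state();print(s["contact_force"],s["moment"],s["grip_width"],s["tcp_pos"])
w=r.get_image("wrist")[:,:,::-1].copy();cv2.imwrite("pics/wD.png",w);print(w[40:110:2,319].sum(1)//3)
E
```

```text
[-1.47853738 -2.97429343  8.04168406] [-0.42212952  0.46427441  0.35816813] 41.82883376533954 [504.97255834 145.87161876 148.7711792 ]
[131 122  85  86  87  85  85  83  81  54  53  55  53  53  56  57  61  60
  56  55  57  56 146 149 147 132 131 131 132 137 143 146 150 153 156]
```

Call:
{"name": "carry_out", "arguments": {"series": "0.006 0 0.006 0 0 0 -0.02;0.006 0 0.006 0 0 0 0.02;0.006 0 0.006 0 0 0 0.06;0.006 0 0.006 0 0 0 0.15;0.006 0 0.006 0 0 0 0.4;0.006 0 0.006 0 0 0 0.8;0.006 0 0.006 0 0 0 0.95;0.006 0 0.006 0 0 0 0.95;0.006 0 0.006 0 0 0 0.95"}}

```text
t: 16.53
tcp_pos: [504.4, 145.6, 146.3]
ee_rot: [0.305, -0.561, 0.733, 0.233]
contact_force: [0.5, -0.2, 0.2]
grip_width: 75.4
grasp_force: 0.0
```

```bash
python3 - <<'E'
from h import *
import cv2
w=r.get_image("wrist")[:,:,::-1].copy();cv2.imwrite("pics/wE.png",w)
s=r.get_image("scene")[100:220,300:460,::-1]
f=lambda i:cv2.resize(i,(400,300),interpolation=cv2.INTER_CUBIC)
cv2.imwrite("pics/p3.png",np.hstack([f(w),f(s)]))
E
```

```text
(no output)
```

View pics/p3.png

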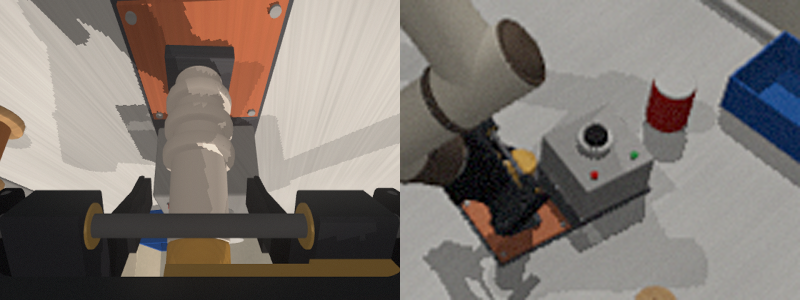

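The insulator stands on the plate with the fingers off it. I retreat along the tool axis.

Call:
{"name": "carry_out", "arguments": {"series": "0 0 -0.04 0 0 0 1;0 0 -0.1 0 0 0 1;0 0 -0.2 0 0 0 1;0 0 -0.35 0 0 0 1;0 0 -0.5 0 0 0 1;0 0 -0.65 0 0 0 1;0 0 -0.8 0 0 0 1;0 0 -0.95 0 0 0 1;0 0 -1 0 0 0 1"}}

```text
t: 17.38
tcp_pos: [485.9, 75.2, 219.5]
ee_rot: [0.307, -0.561, 0.733, 0.231]
contact_force: [-0.4, -0.2, 0.0]
grip_width: 86.8
grasp_force: 0.0
```

Call:
{"name": "carry_out", "arguments": {"series": "0 0 -0.3 0 0 0 1;0 0 -0.6 0 0 0 1;0 0 -0.9 0 0 0 1;0 0 -1 0 0 0 1;0 0 -1 0 0 0 1"}}

```text
t: 17.8
tcp_pos: [467.5, 7.2, 289.5]
ee_rot: [0.307, -0.561, 0.733, 0.231]
contact_force: [0.0, 1.0, -0.5]
grip_width: 87.2
grasp_force: 0.0
```

```bash
python3 - <<'E'
from h import *
import cv2
D=Rxyz([0,0,-1],[-.970,.242,0])
print(cur()[0],r.read_state()["joints"].round(3))
to(np.array([480,60,320.]),D)
for n in("top","scene"):
    im=r.get_image(n)[:,:,::-1].copy();cv2.imwrite(f"pics/{n}F.png",im)
    b=cv2.inRange(cv2.cvtColor(im,cv2.COLOR_BGR2HSV),(15,110,60),(28,255,255));N,l,st,ce=cv2.connectedComponentsWithStats(b)
    print(n,proj(n,np.array([513,180,148])),[(ce[i].round(1).tolist(),ray(n,ce[i],148).round(1).tolist(),st[i,4]) for i in range(1,N) if st[i,4]>20 and np.hypot(*(ce[i]-proj(n,np.array([513,180,148]))))<30])
p=r.camera_params("wrist");print("button px",proj(p,np.array([535,315,90.])))
E
```

```text
[467.51263007   7.22393083 289.51724262] [-0.114  0.153 -0.213 -0.848 -1.206  0.168]
shift [-0.598  0.018  0.17 ] turn [-0.005  0.251 -0.006]
top [246.49614648 211.65055174] [([247.5, 210.7], [515.6, 177.3, 148.0], np.int32(181))]
scene [348.44102581 162.80773955] [([348.0, 165.1], [519.0, 172.0, 148.0], np.int32(106))]
button px [328.69477639 210.38402861]
```

The brass top reads (516,177) in the top view, which is upright and within about 5 mm of the plate centre. Step 1 looks fine. I upright the tool, close the fingers and go over the insulator, high, towards the button.

Call:
{"name": "carry_out", "arguments": {"series": "-0.1 0 0 0 0.035 0 1;-0.2 0 0.04 0 0.07 0 0.5;-0.3 0 0.08 0 0.105 0 0;-0.4 0 0.12 0 0.14 0 -1;-0.5 0.01 0.15 0 0.175 -0.003 -1;-0.6 0.02 0.17 -0.005 0.21 -0.006 -1;-0.6 0.02 0.17 -0.005 0.251 -0.006 -1;-0.6 0.02 0.17 -0.005 0.251 -0.006 -1;-0.6 0.02 0.17 -0.005 0.251 -0.006 -1"}}

```text
t: 18.65
tcp_pos: [478.6, 63.6, 315.4]
ee_rot: [-0.004, -0.618, 0.786, 0.004]
contact_force: [-0.4, -0.6, -0.2]
grip_width: 41.5
grasp_force: 0.0
```

Call:
{"name": "carry_out", "arguments": {"series": "-0.3 0.01 0 0 0 0 -1;-0.6 0.02 0 0 0 0 -1;-0.85 0.03 0 0 0 0 -1;-0.85 0.03 0 0 0 0 -1"}}

```text
t: 18.98
tcp_pos: [497.6, 147.5, 316.6]
ee_rot: [-0.001, -0.617, 0.787, 0.004]
contact_force: [0.1, -0.2, -0.1]
grip_width: 15.0
grasp_force: 0.0
```

Call:
{"name": "carry_out", "arguments": {"series": "-0.3 0.01 0 0 0 0 -1;-0.6 0.02 0 0 0 0 -1;-0.85 0.03 0 0 0 0 -1;-0.85 0.03 0 0 0 0 -1;-0.85 0.03 0 0 0 0 -1"}}

```text
t: 19.4
tcp_pos: [514.2, 228.1, 316.6]
ee_rot: [-0.003, -0.616, 0.787, 0.004]
contact_force: [-0.0, -0.5, 0.6]
grip_width: 0.4
grasp_force: 0.0
```

```bash
python3 - <<'E'
from h import *
import cv2
D=Rxyz([0,0,-1],[-.970,.242,0])
print(cur()[0],r.read_state()["joints"].round(3),r.read_state()["grip_width"])
to(np.array([535,315,200.]),D)
p=r.camera_params("wrist");w=r.get_image("wrist")[:,:,::-1].copy()
print("button px",proj(p,np.array([535,315,90.])))
cv2.imwrite("pics/b1.png",w)
E
```

```text
[514.22754249 228.06504079 316.61692947] [ 0.702  0.265 -0.102 -0.008 -1.209 -0.941] 0.426516101972403
shift [-0.893 -0.004  1.166] turn [0.003 0.    0.001]
button px [316.22679533 263.61798322]
```

View pics/b1.png

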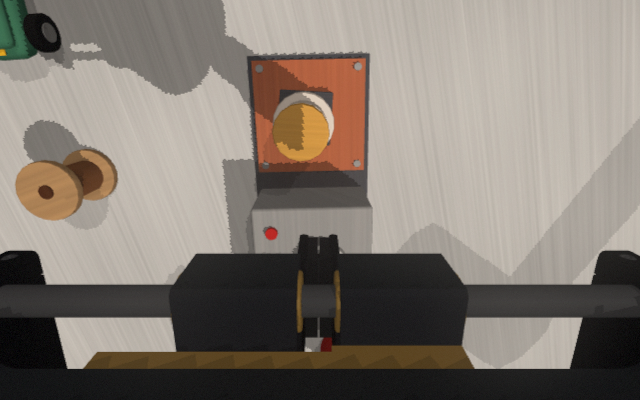

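The insulator stands centred on the plate: foot at about (306,118), plate centre at about (310,113). The box centreline, column about 312, agrees with my button estimate at column 316. I go above the button and descend slowly.

Call:
{"name": "carry_out", "arguments": {"series": "-0.3 0 0.1 0 0 0 -1;-0.6 0 0.3 0 0 0 -1;-0.89 0 0.6 0 0 0 -1;-0.89 0 0.9 0 0 0 -1;-0.89 0 1 0 0 0 -1;-0.89 0 1 0 0 0 -1;-0.89 0 1 0 0 0 -1"}}

```text
t: 20.03
tcp_pos: [535.5, 313.3, 218.8]
ee_rot: [-0.002, -0.616, 0.788, 0.002]
contact_force: [-0.4, 0.1, 0.2]
grip_width: 0.7
grasp_force: 0.0
```

```bash
python3 - <<'E'
from h import *
import cv2
to(np.array([535,315,172.]),Rxyz([0,0,-1],[-.970,.242,0]));print(cur()[0])
f=lambda i:cv2.resize(i,(400,300),interpolation=cv2.INTER_CUBIC)
cv2.imwrite("pics/b2.png",np.hstack([f(r.get_image("top")[150:270,130:290,::-1]),f(r.get_image("scene")[70:190,300:460,::-1])]))
E
```

```text
shift [-0.015  0.006  0.468] turn [0.002 0.    0.   ]
[535.51794558 313.34575387 218.76026126]
```

View pics/b2.png

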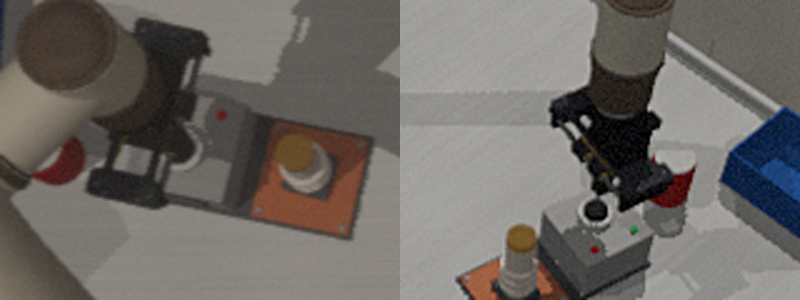

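The insulator is upright on the plate and the fingertips are above the button. I press.

Call:
{"name": "carry_out", "arguments": {"series": "-0.015 0 0.15 0 0 0 -1;-0.015 0 0.3 0 0 0 -1;-0.015 0 0.42 0 0 0 -1;-0.015 0 0.46 0 0 0 -1;-0.015 0 0.46 0 0 0 -1;-0.015 0 0.46 0 0 0 -1"}}

```text
t: 20.63
tcp_pos: [535.8, 316.3, 173.7]
ee_rot: [-0.001, -0.616, 0.787, 0.003]
contact_force: [-0.1, -0.0, 0.3]
grip_width: 0.3
grasp_force: 0.0
```

Call:
{"name": "carry_out", "arguments": {"series": "0 0 0.02 0 0 0 -1;0 0 0.04 0 0 0 -1;0 0 0.06 0 0 0 -1;0 0 0.08 0 0 0 -1;0 0 0.08 0 0 0 -1;0 0 0.08 0 0 0 -1"}}

```text
t: 21.13
tcp_pos: [536.1, 316.8, 166.1]
ee_rot: [-0.0, -0.617, 0.787, 0.002]
contact_force: [-0.1, 0.1, 8.4]
grip_width: 0.3
grasp_force: 4.1
```

Call:
{"name": "carry_out", "arguments": {"series": "0 0 0.01 0 0 0 -1;0 0 0.015 0 0 0 -1;0 0 0.015 0 0 0 -1"}}

```text
t: 21.38
tcp_pos: [536.0, 316.8, 166.0]
ee_rot: [-0.0, -0.617, 0.787, 0.002]
contact_force: [-2.1, -1.5, 13.4]
grip_width: 0.4
grasp_force: 7.0
```

```bash
python3 - <<'E'
from h import *
import cv2
s=r.read_state();print(s["tcp_pos"],s["contact_force"],s["moment"])
E
```

```text
[536.0396241  316.78191873 165.97066208] [-2.08684014 -1.5032741  13.36236799] [-0.37929243  0.75378778 -0.06106484]
```

That is a hard stop at 13 N. I hold for a second, then rise in small steps so the spring force confirms it was the button.

Call:
{"name": "carry_out", "arguments": {"series": "0 0 0 0 0 0 -1;0 0 0 0 0 0 -1;0 0 0 0 0 0 -1;0 0 0 0 0 0 -1;0 0 0 0 0 0 -1;0 0 0 0 0 0 -1;0 0 0 0 0 0 -1;0 0 0 0 0 0 -1;0 0 0 0 0 0 -1;0 0 0 0 0 0 -1;0 0 0 0 0 0 -1;0 0 0 0 0 0 -1"}}

```text
t: 22.38
tcp_pos: [536.1, 316.8, 166.0]
ee_rot: [0.0, -0.617, 0.787, 0.002]
contact_force: [-1.8, -1.6, 12.7]
grip_width: 0.3
grasp_force: 6.9
```

Call:
{"name": "carry_out", "arguments": {"series": "0 0 -0.02 0 0 0 -1;0 0 -0.03 0 0 0 -1;0 0 -0.03 0 0 0 -1"}}

```text
t: 22.63
tcp_pos: [536.0, 316.7, 166.8]
ee_rot: [-0.0, -0.617, 0.787, 0.003]
contact_force: [3.2, 0.1, 4.2]
grip_width: 0.2
grasp_force: 2.2
```

Call:
{"name": "carry_out", "arguments": {"series": "0 0 -0.01 0 0 0 -1;0 0 -0.015 0 0 0 -1;0 0 -0.015 0 0 0 -1"}}

```text
t: 22.88
tcp_pos: [535.9, 316.7, 167.4]
ee_rot: [-0.001, -0.617, 0.787, 0.003]
contact_force: [2.8, 1.7, 4.2]
grip_width: 0.5
grasp_force: 2.0
```

Call:
{"name": "carry_out", "arguments": {"series": "0 0 -0.01 0 0 0 -1;0 0 -0.02 0 0 0 -1;0 0 -0.02 0 0 0 -1"}}

```text
t: 23.13
tcp_pos: [535.1, 316.4, 168.9]
ee_rot: [-0.002, -0.616, 0.787, 0.003]
contact_force: [1.4, 1.5, 3.3]
grip_width: 0.5
grasp_force: 1.6
```

Call:
{"name": "carry_out", "arguments": {"series": "0 0 -0.01 0 0 0 -1;0 0 -0.02 0 0 0 -1;0 0 -0.02 0 0 0 -1"}}

```text
t: 23.38
tcp_pos: [534.7, 316.1, 170.6]
ee_rot: [-0.003, -0.616, 0.787, 0.003]
contact_force: [1.0, 1.1, 3.1]
grip_width: 0.7
grasp_force: 1.1
```

Call:
{"name": "carry_out", "arguments": {"series": "0 0 -0.03 0 0 0 -1;0 0 -0.05 0 0 0 -1;0 0 -0.05 0 0 0 -1"}}

```text
t: 23.63
tcp_pos: [534.4, 315.6, 175.4]
ee_rot: [-0.003, -0.616, 0.788, 0.003]
contact_force: [-0.3, 0.3, -0.3]
grip_width: 0.4
grasp_force: 0.0
```

The spring curve (4.2, 3.3, 3.1, then 0 N) confirms the button was fully in and came out. I rise clear and check.

Call:
{"name": "carry_out", "arguments": {"series": "0 0 -0.2 0 0 0 -1;0 0 -0.5 0 0 0 -1;0 0 -0.8 0 0 0 -1;0 0 -1 0 0 0 -1;0 0 -1 0 0 0 -1;0 0 -1 0 0 0 -1;0 0 -1 0 0 0 -1"}}

```text
t: 24.22
tcp_pos: [535.0, 315.4, 274.5]
ee_rot: [-0.004, -0.616, 0.788, 0.003]
contact_force: [0.2, 0.1, 0.6]
grip_width: 0.5
grasp_force: 0.0
```

```bash
python3 - <<'E'
from h import *
import cv2
for n in("top",):
    im=r.get_image(n)[:,:,::-1].copy()
    b=cv2.inRange(cv2.cvtColor(im,cv2.COLOR_BGR2HSV),(15,110,60),(28,255,255));N,l,st,ce=cv2.connectedComponentsWithStats(b)
    print([(ce[i].round(1).tolist(),ray(n,ce[i],148).round(1).tolist(),st[i,4]) for i in range(1,N) if st[i,4]>20 and np.hypot(*(ce[i]-[246.5,211.6]))<30])
s=r.read_state();print(s["t"],s["contact_force"],np.abs(s["dq"]).max())
r.hand_in()
E
```

```text
[([247.4, 210.8], [515.3, 177.5, 148.0], np.int32(176))]
24.2667 [0.56238049 0.45233717 0.17701745] 0.00834141137518999
the job is handed in; nothing more can be done
```

The white insulator is standing released near the centre of the copper plate (brass top about 3–4 mm off in the top view). The button was then held fully in for over a second and let out, and the job was handed in at 24.3 s; no verdict was shown.

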